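# Check in a slide carrier at the barcode reader and hold it down in the slide imager

## Task

Take the blue slide carrier out of its stand by the grip on top, and hold its barcode label squarely in front of the hands-free reader's window, level with the window's middle and about 8 cm away, quite still for a full second so that the code is read. Then lower the carrier upright through the slot in the top of the slide imager, either way round, and press it down against the sprung lift inside until its collar sits on the slot's rim. Finish while still gripping the carrier and holding it down there (the lift throws it up again if it is let go), with the orange carrier, the wash bottle, the slide box and the specimen pot left where they stand.

Things in the scene. Friction and masses are not known exactly. Their poses are not given: they have to be found in the camera images.
- carrier: Blue slide carrier, 120 g, loose, upright in a pocket of the stand. Up its z: frame 90 high, 8 thick (x), 36 wide (y), lowest 5 mm slimmer (5 x 32); collar plate 24 x 54, z 90 to 94; grip block 14 thick (x), 30 wide (y), z 94 to 134, flat faces, to be pinched across its 14 mm from above. Glass slide with purple section and, above it, white barcode label on the -x face. Origin: centre of underside.
- grip (a point): Middle of the blue carrier's grip, on its axis 120 above the underside (26 above the collar's top); axes as carrier.
- label (a point): Centre of the white barcode label (26 wide, 20 high), 5 in front of the carrier's axis on its -x face and 74 above its underside; the label faces along the carrier's -x. Axes as carrier.
- collar (a point): Centre of the underside of the blue carrier's collar, on its axis 90 above its underside; axes as carrier.
- other_carrier: Orange slide carrier of the same make and size, in the other pocket of the stand; leave it there. Origin: centre of its underside.
- stand: Grey fixed stand, 60 (x) x 150 (y) x 52 high, with two upright pockets 11 x 39, 40 deep, at y = +35 and -35 (pocket floor at z = 12). Each carrier stands on the floor of a pocket with its thickness along the stand's x and its label towards the stand's +x. Origin: centre of the underside.
- reader: Hands-free barcode reader, fixed: round foot, stem, and grey head 55 (x) x 74 (y) with its underside at z = 70 and its top at z = 161. Its dark red window, in a black frame, looks along its -x; a red strip on top of the head lies along that front edge. Origin: on the bench under the middle of the head, z up.
- window (a point): Middle of the reader's window (50 wide, 46 high), on its -x face 30 in front of the reader's axis and 115 above the bench; it looks along -x of this frame. Axes as reader.
- imager: White slide imager, fixed. Its flat top is 114 high from x = -90 to +60, and 160 high from x = +60 to +130 (rear); 160 wide in y. Bright aluminium slot rim on the flat top. Origin: on the bench straight under the middle of the slot, z up.
- slot (a point): Middle of the slot at the top of its aluminium rim (50 x 84, 6 above the flat top), 120 above the bench. Slot 10 (x) x 38 (y), upright: takes the carrier's 8 mm thickness along x and 36 mm width along y with 2 mm to spare in all. Its top 3 mm flare out by 3 mm all round; the tight part ends 23 below the rim, with a roomier shaft below. Axes as imager.
- lift (a joint): Sprung lift plate inside the shaft, in m pressed down from rest (0). The carrier's underside meets it 68 mm below the rim; it pushes back with 3 N at first and 6.3 N at 0.022, where the carrier's collar meets the rim.
- wash_bottle: White plastic wash bottle, red cap and spout, 62 in diameter, 185 high; loose. Origin: centre of the underside.
- slide_box: Closed purple slide box, 90 (x) x 140 (y) x 36 high; loose. Origin: centre of the underside.
- specimen_pot: White specimen pot with a red lid, 58 in diameter, 64 high; loose. Origin: centre of the underside.
There are look-alikes about, which are no part of the job. There is more than one size of the carrier; the job needs the smallest. Leave any pink look-alike of the reader alone.

How it is judged:
On the way:
1. the blue label is held still and square (20 degrees) before the reader window, 40 to 130 mm off and within 25 mm of its middle sideways and in height, for 0.8 s (x of label in the frame of window between -0.13 and -0.04 m and y of label in the frame of window between -0.025 and 0.025 m and z of label in the frame of window between -0.025 and 0.025 m and angle between the x axis of carrier and the x axis of reader, either way round below 0.35 rad and angle between carrier's own z axis and vertical below 0.35 rad and x of window in the frame of carrier below -0.03 m and linear speed of carrier below 0.03 m/s and angular speed of carrier below 0.3 rad/s and contact force between the fingers and carrier above 1 N), for 0.8 s.
At the end, for the whole second after the job is handed in: Blue carrier upright in the slot (0.08 rad), collar within 4 mm of the rim and of the slot's middle, lift pressed over 16 mm, carrier still and gripped by its grip block; orange carrier moved under 20 mm, bottle, box and pot under 30 mm (z of collar in the frame of slot between -0.003 and 0.004 m and horizontal distance between collar and slot below 0.004 m and angle between the z axis of carrier and the z axis of imager, either way round below 0.08 rad and angle between the x axis of carrier and the x axis of imager, either way round below 0.1 rad and value of joint lift above 0.016 m and contact force between the fingers and carrier above 2 N and z of the grasp point in the frame of carrier below 0.134 m and linear speed of carrier below 0.02 m/s and distance of other_carrier from where it was at the start of the episode below 0.02 m and distance of each of wash_bottle, slide_box, specimen_pot from where it was at the start of the episode below 0.03 m); the arm keeps its last pose, push and grip.
It fails at once if the other carrier is shifted by more than 20 mm (distance of other_carrier from where it was at the start of the episode above 0.02 m).
It fails at once if the wash bottle is shifted by more than 30 mm (distance of wash_bottle from where it was at the start of the episode above 0.03 m).
It fails at once if the slide box is shifted by more than 30 mm (distance of slide_box from where it was at the start of the episode above 0.03 m).
It fails at once if the specimen pot is shifted by more than 30 mm (distance of specimen_pot from where it was at the start of the episode above 0.03 m).
It also fails if it takes over 58 s, if anything falls off the work surface, if the arm or the gripper's body presses on something with over 40 N, if the wrist force passes 120 N, or if a joint passes its speed limit or range.

## Robot

A 6-joint arm with a two-finger parallel gripper is mounted at the origin on the work surface. World frame = base frame: x ahead of the robot, y to its left, z up, the work surface at z = 0. Lengths are in m, angles in rad, forces in N, time in s.
With the tool pointing down it reaches from about 0.35 to 0.775 m from the base axis. Payload 5.5 kg.
Tool frame: the origin (TCP) lies on the centre line of the jaws, within the pads' length; the fingertips stand 11 mm ahead of it and the grasp point (between the pads) lies 8 mm behind it (env.tip_extent is the distance from the TCP to the fingertips, in m); z points along the fingers, y is the line along which they close (so a half turn about z gives the same grasp; the last joint's range is limited). The gripper opens to 85 mm and grips with 20 to 120 N. Pads are 22 mm wide; open, the fingers measure 114 mm over their backs; the gripper's body (76 mm by 85 mm) begins 54 mm behind the grasp point. The pads swing forward as they close: fully open they stand 13 mm farther back than shut.
Start: joints at [-0.14, 0.313, 0.046, 1.304, 0, 1.431], TCP at [0.575, -0, 0.242] pointing down, gripper open.
Joint ranges: [-2.76, 2.76], [-0.86, 1.69], [-1.03, 1.26], [-2.2, 2.34], [-1.47, 1.5], [-3.14, 3.14]. Speed limits (rad/s): [2.57, 2.57, 3.14, 3.14, 3.14, 3.14].

## Interface

Orientations are given as a unit quaternion [w, x, y, z].
In Python, from workcell import env gives the robot as it stands.
- The arm moves only by the shell command python3 -m jog 'ROWS' [FORCE]. ROWS is JSON, a list of rows, each a list of 5 numbers: the gripper's target within -1 to 1 (shut at 1, half-way at 0, fully open at -1), then the shift along the tool's x, y, z in m, then the turn about the tool's z in degrees. In form: [[fingers, tx, ty, tz, turn], ...]. A call has 1 to 5 rows; each row shifts and turns the commanded pose from where the row before left it, along the tool's axes as they then stand; what a row does not reach is not made up. A row lasts 1/12 s, in which the tool goes at most 41.7 mm and 7.16 degrees, less where a joint would pass 70% of its speed; a pose out of reach is approached as far as the arm can. A call is refused whole if a number of a shift passes 0.0417 or a number of a turn 7.16, either way. A call with a gripper value outside its range is refused whole. The fingers move at their own pace and stop on an object; FORCE is the grip in N (left out, the last holds). Time passes only in rows, so rows that do not move let the fingers close. It gives the time, the measured TCP pose, the force, the opening and the grip force at its end, in the units of the state.
- env.get_state(): the state, without advancing time (a new reading comes with each control period).
- env.read_camera(name): name is "scene" or "side" or "wrist"; returns a dict with "img" (420x560x3 uint8, red, green, blue), "fov_y" (degrees; the focal length in pixels is half the picture's height over the tangent of half this angle, whatever the lens; pixels are square), "cx", "cy" (the principal point, pixels), "T" (4x4, takes a point from camera to world coordinates). Camera axes: x right, y up, looking along -z (the intrinsics and any distortion apply to the point x, -y, -z); pixel columns grow to the right and rows downward; lengths in m; the calibration is good to about 2 mm. A picture is of the moment at which its call begins. There is no depth.
- env.hand_in(): hands the job in; it is judged then, once.
The state is a dict: "clock": time; "joint_pos": joint angles; "qvel": joint speeds; "tau": joint torques, N m; "tcp_pos": TCP position; "orientation": TCP orientation; "wrist_force": force on the tool from outside, world axes, zero at the start; "ft_torque": the same for the moment, N m; "finger_gap": finger opening in m; "grip_force": force on a finger pad.
Only numpy, scipy, OpenCV 4.12 (cv2) and the standard library are available. Lean on these libraries where they do the work, as an engineer would, in place of code of your own. Each camera call takes 0.05 s, during which the arm holds its last target. There are 200 camera calls.

## Working session

There is one attempt and no reset: what is moved stays moved. The work goes in short steps, Python scripts to look and compute and a shell command to move; the robot and the scene stay as the last step left them, time stands still between calls to the robot, and variables do not carry over. Pictures are saved under pics/ and viewed, at most 10 in all, crops included, and the job is handed in when it is done.

```bash
mkdir -p pics; ls; python3 - <<'E'
from workcell import env
import cv2
for n in ["scene","side","wrist"]:
    c=env.read_camera(n); cv2.imwrite(f"pics/{n}0.png",c["img"][:,:,::-1]); print(n,{k:(v.tolist() if hasattr(v,'tolist') else v) for k,v in c.items() if k!="img"})
print(env.get_state(), env.tip_extent)
E
```

```text
pics
scene {'fov_y': 52.768112136740704, 'cx': 276.7164221038841, 'cy': 212.17707344322113, 'T': [[-0.738162369499258, -0.48403216391939946, 0.4699246541167469, 1.156376547630351], [0.6742916615910504, -0.5075284327544702, 0.5364192810242483, 0.604360432156233], [-0.02114406214569625, 0.7128308033729285, 0.7010172425830082, 0.9659084774394106], [0.0, 0.0, 0.0, 1.0]]}
side {'fov_y': 56.10348417237198, 'cx': 276.3229068342772, 'cy': 203.87873238068164, 'T': [[0.9998042060948751, 0.016329219523365177, -0.01117613818606214, 0.5550024890256211], [-0.017935540940893384, 0.5092572435536453, -0.8604274381139299, -1.0285579324917524], [-0.008358579194680428, 0.8604594217497421, 0.509450407474511, 0.6602141779296424], [0.0, 0.0, 0.0, 1.0]]}
wrist {'fov_y': 63.55071680779899, 'cx': 272.5861227018913, 'cy': 212.61862687737144, 'T': [[0.9999998424756275, -0.0005514844070697649, 0.00010446850869804319, 0.5745861149274653], [0.0004954385674483852, 0.954725913831318, 0.2974864433878976, 0.07484761271602582], [-0.00026379792727638395, -0.297486344768804, 0.954726036665362, 0.37239483170707066], [0.0, 0.0, 0.0, 1.0]]}
{'clock': 0.15, 'joint_pos': array([-1.39590607e-01,  3.13848051e-01,  4.52481236e-02,  1.30359211e+00,
        1.80970318e-06,  1.43115686e+00]), 'qvel': array([ 0.00126155, -0.00263019,  0.00191965, -0.00131964,  0.00013106,
        0.00077143]), 'tau': array([ 1.76330479e-03, -4.81067133e+01,  2.98815805e+01,  1.39078675e-02,
       -1.10673584e-04, -5.56924022e-05]), 'tcp_pos': array([5.74640210e-01, 4.68528332e-05, 2.41605577e-01]), 'orientation': array([-5.57871955e-04,  7.07089333e-01,  7.07123884e-01, -4.19263549e-04]), 'wrist_force': array([ 0.0751939 ,  0.79748591, -0.50090296]), 'ft_torque': array([-0.00126743, -0.04185381,  0.04562265]), 'grip_force': 0.0, 'finger_gap': 0.08556367407384152} 0.011
```

View pics/scene0.png

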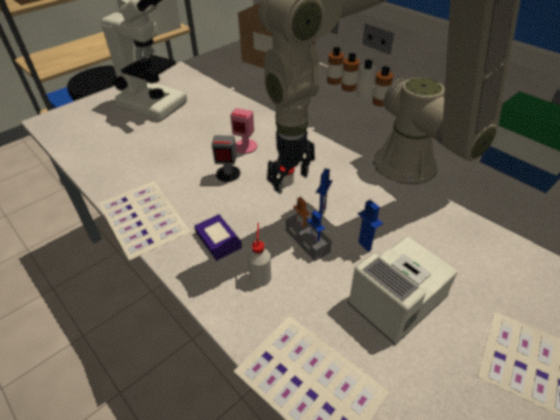

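View pics/side0.png

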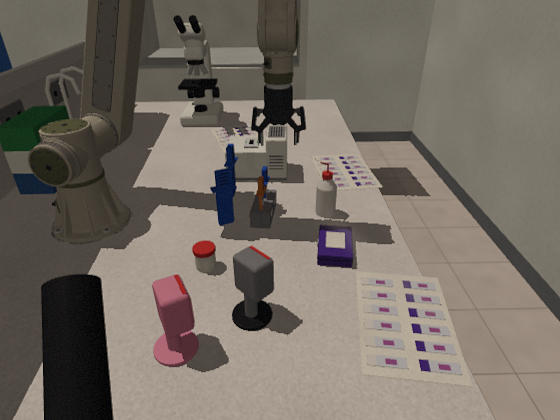

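The scene view shows the stand at about (308,235) holding orange (300,208) and small blue (317,222), with two bigger blue carriers loose at (324,190) and (370,225). The imager slot is at (412,268), the grey reader at (224,155) and the pink one at (243,128). The side view agrees: stand (262,210), imager slot (251,142), grey reader (253,270). I'll enlarge both.

```bash
python3 - <<'E'
import cv2, numpy as np
s=cv2.imread("pics/scene0.png"); d=cv2.imread("pics/side0.png")
f=lambda im,x,y,w,h,k: cv2.resize(im[y:y+h,x:x+w],None,fx=k,fy=k,interpolation=cv2.INTER_CUBIC)
a=f(s,270,160,200,150,4); cv2.imwrite("pics/s_crop.png",a)
b=f(d,195,120,133,110,3);c=f(d,195,230,133,110,3);e=f(s,190,100,133,100,3)
e=cv2.copyMakeBorder(e,0,30,0,0,cv2.BORDER_CONSTANT)
g=f(s,190,200,133,90,3);g=cv2.copyMakeBorder(g,0,0,0,0,cv2.BORDER_CONSTANT)
cv2.imwrite("pics/d_crop.png",np.hstack([b,c])); 
cv2.imwrite("pics/all.png",np.vstack([np.hstack([f(d,195,125,133,100,3),f(d,195,230,133,100,3)]),np.hstack([f(s,190,110,133,100,3),f(s,190,195,133,100,3)])]))
E
```

```text
(no output)
```

View pics/s_crop.png

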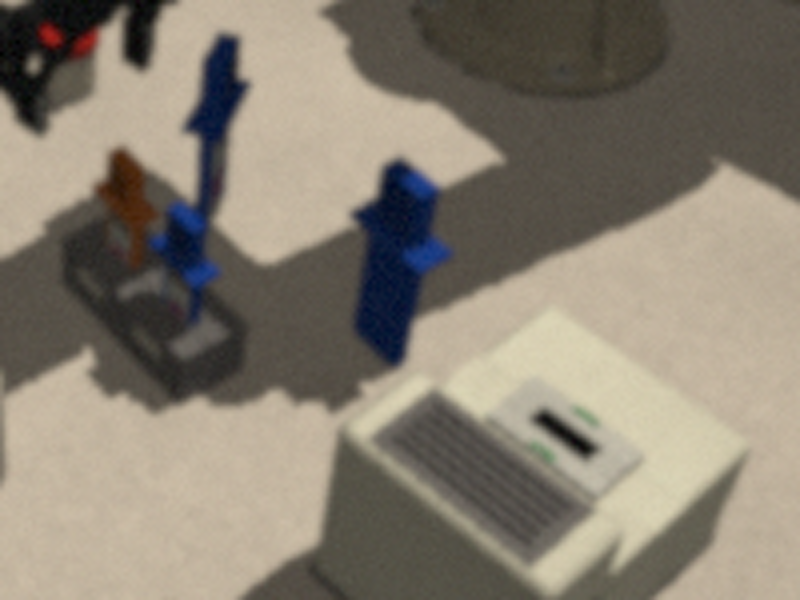

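View pics/all.png

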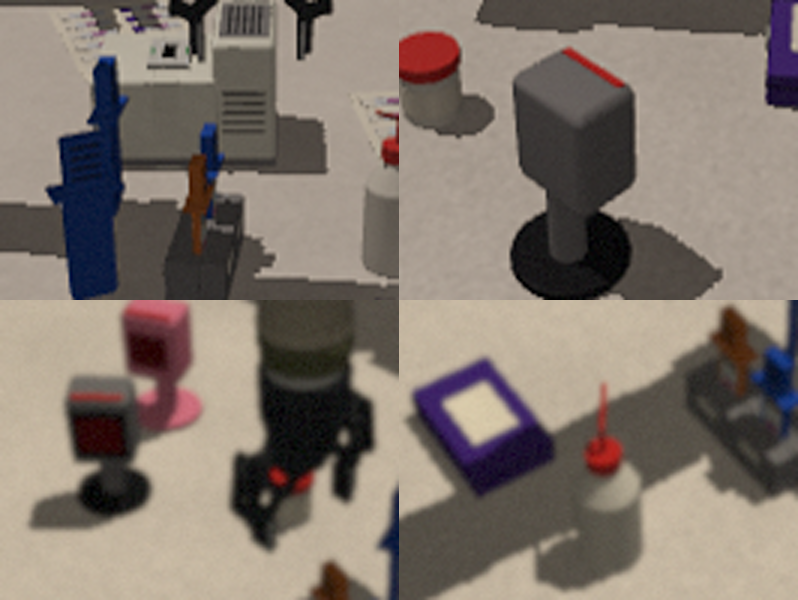

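```bash
cat > h.py <<'E'
import numpy as np
from workcell import env
C={}
def cam(n):
    if n not in C: C[n]=env.read_camera(n)
    return C[n]
def ray(c,uv):
    f=210/np.tan(np.radians(c["fov_y"]/2)); T=np.asarray(c["T"])
    d=T[:3,:3]@np.array([(uv[0]-c["cx"])/f,-(uv[1]-c["cy"])/f,-1]); return T[:3,3],d/np.linalg.norm(d)
def tri(*obs):
    A=np.zeros((3,3));b=np.zeros(3);P=[]
    for c,uv in obs:
        o,d=ray(c,uv);M=np.eye(3)-np.outer(d,d);A+=M;b+=M@o;P.append((o,M))
    x=np.linalg.solve(A,b);return x,[round(1e3*np.linalg.norm(M@(x-o)),1) for o,M in P]
def onz(c,uv,z):
    o,d=ray(c,uv);return o+d*(z-o[2])/d[2]
E
python3 - <<'E'
from h import *
np.set_printoptions(precision=4,suppress=True)
s,d=cam("scene"),cam("side")
S=lambda u,v:(270+u/4,160+v/4)
D=lambda u,v:(195+u/3,125+v/3)
for n,a,b in [("grip top",S(183,212),D(209,126)),("slot",S(564,432),D(169,50)),
 ("stripA",(212.7,142.3),(269.3,258.3)),("stripB",(232,142.3),(251,247.3)),("orange top",S(122,155),D(199,157))]:
    print(n,*tri((s,a),(d,b)))
for p in [(535,410),(597,457),(535,380),(640,457),(595,497),(485,417)]: print("rim",onz(s,S(*p),.12))
for p in [(245,335),(178,395),(65,265),(65,238)]: print("stand",onz(s,S(*p),.052))
for n,p in [("pot",(290,168)),]: print(n,onz(s,p,.06))
print("pot",onz(d,(204,248),.064),"bottle",onz(d,(195+130,D(0,267)[1]),0),"bigs",onz(d,D(90,295),0),onz(s,S(380,345),0),onz(s,S(210,215),0))
E
```

```text
grip top [0.5343 0.0556 0.1491] [np.float64(0.6), np.float64(0.6)]
slot [0.4825 0.3349 0.1207] [np.float64(0.8), np.float64(0.8)]
stripA [ 0.5478 -0.3989  0.1599] [np.float64(0.2), np.float64(0.2)]
stripB [ 0.5056 -0.3556  0.1583] [np.float64(4.1), np.float64(4.1)]
orange top [ 0.5249 -0.0137  0.1495] [np.float64(1.1), np.float64(1.1)]
rim [0.4794 0.312  0.12  ]
rim [0.4824 0.3598 0.12  ]
rim [0.4591 0.2975 0.12  ]
rim [0.4633 0.3777 0.12  ]
rim [0.5086 0.3761 0.12  ]
rim [0.5067 0.2939 0.12  ]
stand [0.5178 0.1073 0.052 ]
stand [0.5919 0.1126 0.052 ]
stand [ 0.5635 -0.0313  0.052 ]
stand [ 0.5442 -0.0517  0.052 ]
pot [ 0.3713 -0.2162  0.06  ]
pot [ 0.3832 -0.2326  0.064 ] bottle [0.7214 0.0191 0.    ] bigs [ 0.4114 -0.0246  0.    ] [0.4157 0.1549 0.    ] [ 0.4066 -0.0272 -0.    ]
```

```bash
python3 -m jog '[[-1,0,0,0,7],[-1,0,0,0,0]]'; python3 -c "
from workcell import env
print(env.get_state()['joint_pos'])"
```

```text
clock: 0.42
tcp_pos: [0.5749, -0.0, 0.2421]
orientation: [-0.0, 0.75, 0.661, -0.0]
wrist_force: [0.2, 0.2, 0.1]
finger_gap: 0.0851
grip_force: 0.0
[-1.39629305e-01  3.13387156e-01  4.58446404e-02  1.30364358e+00
  8.92642060e-06  1.55647578e+00]
```

View pics/wrist0.png

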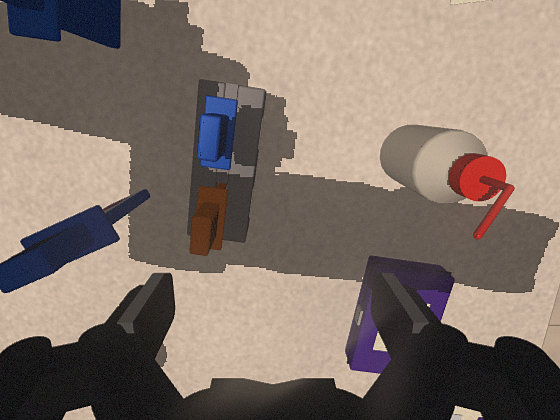

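The wrist view shows the blue grip (210,137) and orange (207,225) in the stand, glass sides towards +x. The wrist joint needs a half turn before grasping so that the reader yaw is within range.

```bash
R='x'; for i in 1 2 3 4 5; do python3 -m jog '[[-1,0,0,0,-7.16],[-1,0,0,0,-7.16],[-1,0,0,0,-7.16],[-1,0,0,0,-7.16],[-1,0,0,0,-7.16]]' >/dev/null; done
python3 -m jog '[[-1,-0.025,0.024,0,-1],[-1,-0.025,0.024,0,0],[-1,0,0,0,0]]'
python3 - <<'E'
from h import *
import cv2
c=cam("wrist"); cv2.imwrite("pics/w1.png",c["img"][:,:,::-1]); np.save("pics/w1T.npy",c["T"]); print(env.get_state()["joint_pos"])
E
```

```text
clock: 2.75
tcp_pos: [0.5303, 0.0592, 0.2423]
orientation: [-0.001, -0.665, 0.747, 0.002]
wrist_force: [-0.0, -0.0, 1.1]
finger_gap: 0.0853
grip_force: 0.0
[-4.22167647e-02  2.36589391e-01 -5.63219287e-02  1.27868053e+00
  3.08146211e-04 -1.49673696e+00]
```

View pics/w1.png

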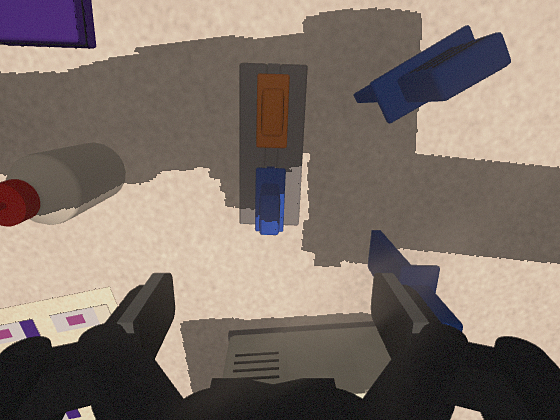

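```bash
python3 - <<'E'
from h import *
import cv2
np.set_printoptions(precision=4,suppress=True)
c=dict(env.read_camera("wrist")); im=c["img"]
cv2.imwrite("pics/w1c.png",cv2.resize(im[60:250,220:330],None,fx=3,fy=3,interpolation=cv2.INTER_CUBIC)[:,:,::-1])
print(onz(c,(271,212.5),.146), env.get_state()["tcp_pos"])
E
```

```text
[0.5327 0.0512 0.146 ] [0.5335 0.0567 0.2426]
```

View pics/w1c.png

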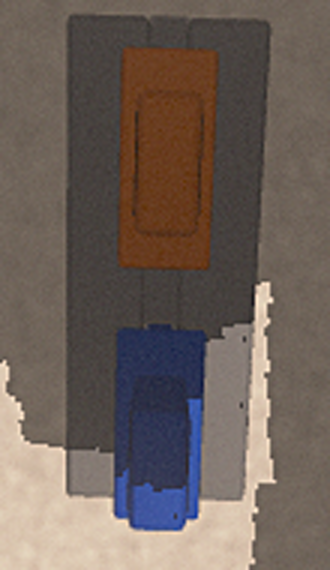

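The crop shows the grip's top centred at about (272.8,214.8) in the full picture, 3 mm off the TCP and about 1° of yaw. Correct, descend and grip.

```bash
python3 -m jog '[[-1,0.0035,0.002,0,1],[-1,0,0,0.035,0],[-1,0,0,0.035,0],[-1,0,0,0.03,0],[-1,0,0,0.016,0]]' 40
python3 -m jog '[[-0.2,0,0,0,0],[0.3,0,0,0,0],[0.6,0,0,0,0],[1,0,0,0,0],[1,0,0,0,0]]' 40
python3 -m jog '[[1,0,0,0,0],[1,0,0,0,0],[1,0,0,0,0]]' 40
```

```text
clock: 3.27
tcp_pos: [0.5302, 0.0514, 0.1227]
orientation: [-0.002, -0.656, 0.755, 0.001]
wrist_force: [0.0, 0.6, -0.3]
finger_gap: 0.0852
grip_force: 0.0
clock: 3.68
tcp_pos: [0.5329, 0.0523, 0.128]
orientation: [0.001, -0.656, 0.755, -0.001]
wrist_force: [0.8, 0.9, -0.7]
finger_gap: 0.0256
grip_force: 0.0
clock: 3.93
tcp_pos: [0.5322, 0.0525, 0.1278]
orientation: [0.001, -0.656, 0.755, -0.001]
wrist_force: [-1.1, -0.2, 5.9]
finger_gap: 0.0132
grip_force: 41.4
```

```bash
python3 -m jog '[[1,0,0,-0.02,0],[1,0,0,-0.03,0],[1,0,0,-0.035,0],[1,0,0,-0.035,0],[1,0,0,-0.035,0]]'
python3 - <<'E'
from h import *
import cv2
np.set_printoptions(precision=4,suppress=True)
for n,(x0,x1,y0,y1) in dict(scene=(208,238,136,148),side=(240,276,242,264)).items():
    c=cam(n); im=c["img"][y0:y1,x0:x1].astype(int)
    m=(im[...,0]-np.maximum(im[...,1],im[...,2])>60)
    v,u=np.nonzero(m); p=np.c_[u,v]+[x0,y0]; mu=p.mean(0); 
    w=np.linalg.svd(p-mu,full_matrices=False)[2][0]; t=(p-mu)@w
    e=[mu+w*t.min(),mu+w*t.max()]
    q=[onz(c,k,.161) for k in e]; print(n,len(u),mu,onz(c,mu,.161),q,np.degrees(np.arctan2(*(q[1]-q[0])[1::-1])))
E
```

```text
clock: 4.35
tcp_pos: [0.531, 0.0527, 0.2829]
orientation: [-0.0, -0.656, 0.755, 0.0]
wrist_force: [1.2, 0.1, -1.7]
finger_gap: 0.0134
grip_force: 40.6
scene 26 [221.7692 141.7308] [ 0.525  -0.3793  0.161 ] [array([ 0.5422, -0.3987,  0.161 ]), array([ 0.4914, -0.3413,  0.161 ])] 131.54919628319976
side 64 [259.4531 252.0781] [ 0.5277 -0.3794  0.161 ] [array([ 0.5073, -0.3582,  0.161 ]), array([ 0.5472, -0.3996,  0.161 ])] -46.02839344147987
```

```bash
python3 -m jog '[[1,0.036,-0.011,0,0],[1,0.036,-0.011,0,0],[1,0.036,-0.011,0,0],[1,0.036,-0.011,0,0],[1,0.036,-0.011,0,0]]'
python3 -m jog '[[1,0.036,-0.011,0,0],[1,0.036,-0.011,0,0],[1,0.036,-0.011,0,0],[1,0.036,-0.011,0,0],[1,0.035,-0.011,0,0]]'
for i in 1 2 3; do python3 -m jog '[[1,0,0,0,7.14],[1,0,0,0,7.14],[1,0,0,0,7.14],[1,0,0,0,7.14],[1,0,0,0,7.14]]' >/dev/null; done
python3 -m jog '[[1,0,0,0,7.14],[1,0,0,0,7.14],[1,0,0,0,7.14],[1,0,0,0,0]]'
python3 -c "
from workcell import env
print(env.get_state()['joint_pos'])"
```

```text
clock: 4.87
tcp_pos: [0.5607, -0.1347, 0.2806]
orientation: [-0.0, -0.656, 0.754, 0.0]
wrist_force: [0.6, -0.7, -1.4]
finger_gap: 0.013
grip_force: 40.6
clock: 5.28
tcp_pos: [0.5903, -0.32, 0.2802]
orientation: [-0.0, -0.656, 0.755, 0.001]
wrist_force: [1.4, 0.6, -1.2]
finger_gap: 0.0136
grip_force: 40.6
clock: 6.87
tcp_pos: [0.5903, -0.3179, 0.2802]
orientation: [-0.001, 0.396, 0.918, 0.0]
wrist_force: [0.2, 0.3, -2.0]
finger_gap: 0.0133
grip_force: 40.5
[-6.13657680e-01  5.11614500e-01  4.36128173e-01  1.49684750e+00
  3.51119624e-05  2.01141370e-01]
```

```bash
python3 -m jog '[[1,0,0,0.03,0],[1,0,0,0.035,0],[1,0,0,0.035,0],[1,0,0,0.024,0],[1,0,0,0,0]]' >/dev/null
python3 -m jog '[[1,0,0,0,0],[1,0,0,0,0],[1,0,0,0,0]]'
python3 - <<'E'
from h import *
import cv2
a=cam("scene")["img"]; b=cam("side")["img"]
f=lambda im,x,y:cv2.resize(im[y:y+150,x:x+130],None,fx=3,fy=3,interpolation=cv2.INTER_CUBIC)
cv2.imwrite("pics/read.png",np.hstack([f(a,185,80),f(b,215,190)])[:,:,::-1])
E
```

```text
clock: 7.53
tcp_pos: [0.5919, -0.3191, 0.16]
orientation: [0.002, 0.394, 0.919, -0.0]
wrist_force: [0.0, -0.8, -1.5]
finger_gap: 0.0136
grip_force: 40.5
```

View pics/read.png

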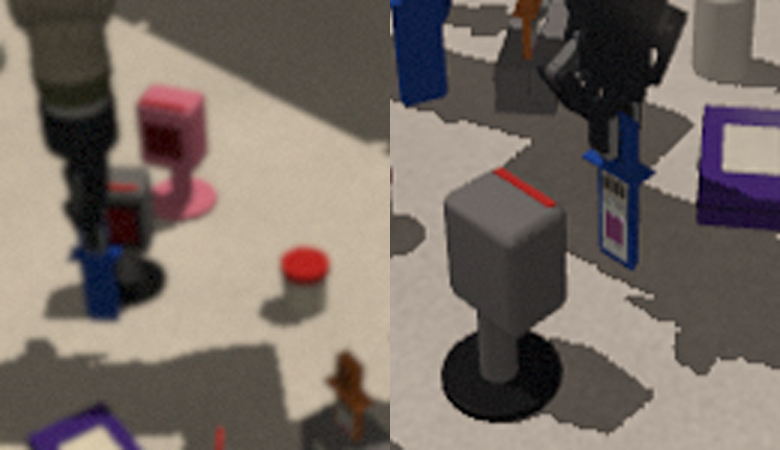

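The label faces the reader in the side view at (290,254). Hold, and check its place.

```bash
python3 -m jog '[[1,0,0,0.002,0],[1,0,0,0,0],[1,0,0,0,0],[1,0,0,0,0],[1,0,0,0,0]]' >/dev/null
python3 -m jog '[[1,0,0,0,0],[1,0,0,0,0],[1,0,0,0,0],[1,0,0,0,0],[1,0,0,0,0]]' >/dev/null
python3 -m jog '[[1,0,0,0,0],[1,0,0,0,0],[1,0,0,0,0],[1,0,0,0,0],[1,0,0,0,0]]'
python3 - <<'E'
from h import *
d=cam("side"); p=onz(d,(290,254),.115); n=np.array([.72,.69]); w=np.array([.529,-.377])
e=p[:2]-w; print(p, "off",e@n,"side",e@np.array([-n[1],n[0]]))
E
```

```text
clock: 8.88
tcp_pos: [0.5905, -0.3182, 0.1553]
orientation: [0.0, 0.395, 0.919, 0.0]
wrist_force: [-0.4, 1.0, -1.7]
finger_gap: 0.0133
grip_force: 40.5
[ 0.59356861 -0.32848817  0.115     ] off 0.07996255522775139 side -0.00962382314924179
```

The label is 80 mm off and within 1 cm sideways. Next: lift, turn and move towards the imager, stopping short so the slot stays in view.

```bash
python3 -m jog '[[1,0,0,-0.03,0],[1,0,0,-0.035,0],[1,0,0,-0.035,0],[1,0,0,-0.035,0],[1,0,0,0,7.1]]'
python3 -m jog '[[1,0,0,0,7.1],[1,0,0,0,7.1],[1,0,0,0,7.1],[1,0,0,0,7.1],[1,0,0,0,7.1]]' >/dev/null
python3 -m jog '[[1,0,0,0,2.9],[1,0,0,0,0]]'
for i in 1 2 3; do python3 -m jog '[[1,0.036,-0.0082,0,0],[1,0.036,-0.0082,0,0],[1,0.036,-0.0082,0,0],[1,0.036,-0.0082,0,0],[1,0.036,-0.0082,0,0]]'; done
python3 -m jog '[[1,0.036,-0.0082,0,0],[1,0,0,0,0],[1,0,0,0,0],[1,0,0,0,0]]'
python3 - <<'E'
from h import *
import cv2
c=cam("wrist"); cv2.imwrite("pics/w2.png",c["img"][:,:,::-1]); np.save("pics/w2T.npy",c["T"]); print(env.get_state()["tcp_pos"],env.get_state()["orientation"])
E
```

```text
clock: 9.35
tcp_pos: [0.5924, -0.3196, 0.2992]
orientation: [0.006, 0.451, 0.892, -0.001]
wrist_force: [0.8, 0.0, -0.2]
finger_gap: 0.0134
grip_force: 40.6
clock: 9.93
tcp_pos: [0.5905, -0.3182, 0.2903]
orientation: [0.0, 0.72, 0.694, 0.0]
wrist_force: [-0.2, 0.2, -1.8]
finger_gap: 0.0131
grip_force: 40.5
clock: 10.35
tcp_pos: [0.5552, -0.1354, 0.2903]
orientation: [0.0, 0.719, 0.695, 0.0]
wrist_force: [0.8, 0.4, -1.9]
finger_gap: 0.0136
grip_force: 40.6
clock: 10.77
tcp_pos: [0.5206, 0.0461, 0.2907]
orientation: [0.0, 0.719, 0.695, 0.0]
wrist_force: [0.4, 0.7, -1.4]
finger_gap: 0.0132
grip_force: 40.6
clock: 11.18
tcp_pos: [0.486, 0.2275, 0.2907]
orientation: [0.0, 0.719, 0.695, 0.0]
wrist_force: [0.9, 0.5, -0.9]
finger_gap: 0.0134
grip_force: 40.6
clock: 11.52
tcp_pos: [0.4796, 0.262, 0.2903]
orientation: [0.0, 0.719, 0.695, -0.0]
wrist_force: [0.7, -0.4, -1.1]
finger_gap: 0.0135
grip_force: 40.5
[0.47984009 0.26132996 0.29033011] [ 2.05211364e-04  7.19382501e-01  6.94614112e-01 -1.04526685e-04]
```

View pics/w2.png

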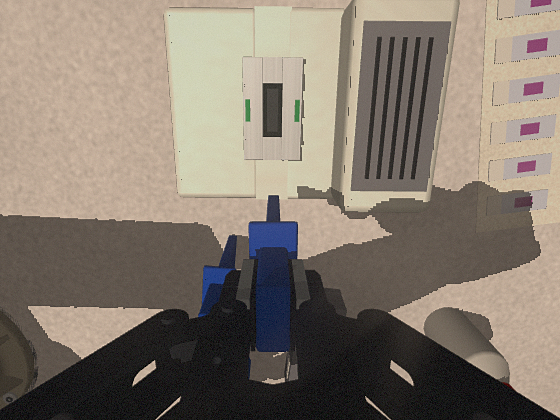

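The wrist view shows the slot centred at about (272,110), the aluminium rim squared to the picture, the carrier's collar edge at (250–297,222) and its bottom tip at (273,196). Now I'll measure these by segmentation.

```bash
python3 - <<'E'
from h import *
import cv2
np.set_printoptions(precision=4,suppress=True)
c=cam("wrist"); im=c["img"].astype(int); g=im.sum(2)/3
s=env.get_state(); q=s["orientation"]; t=s["tcp_pos"]
m=np.zeros(g.shape,np.uint8); m[70:150,255:292]=g[70:150,255:292]<110
r=cv2.minAreaRect(cv2.findNonZero(m)); print("slot",r)
v,u=np.nonzero(m); print(u.min(),u.max(),v.min(),v.max(), onz(c,(u.mean(),v.mean()),.12))
for z in(.12,.117): print(z,onz(c,r[0],z))
for w,h in [(0,-1),(0,1)]:
    pass
ends=[onz(c,(u[v==k].mean(),k),.12) for k in (v.min()+4,v.max()-4)]; e=ends[1]-ends[0]; print("slot long axis yaw",np.degrees(np.arctan2(-e[0]*-1,-e[1])))
b=(im[...,2]-im[...,0]>25)&(im[...,2]>60)
for row in range(192,262,4):
    k=np.nonzero(b[row,240:310])[0]+240; print(row,(k.min(),k.max()) if len(k) else None, end="; ")
zc=t[2]-.1155
print("\ntool yaw x:",np.degrees(np.arctan2(q[2]**2-q[1]**2,2*q[1]*q[2])), "underside",zc,t)
E
python3 - <<'E'
import cv2
im=cv2.imread("pics/w2.png"); cv2.imwrite("pics/w2c.png",cv2.resize(im[50:270,220:325],None,fx=2.7,fy=2.7,interpolation=cv2.INTER_CUBIC))
E
```

```text
slot ((271.5, 109.0), (54.0, 19.0), 90.0)
262 281 82 136 [0.4817 0.3347 0.12  ]
0.12 [0.4818 0.3344 0.12  ]
0.117 [0.4818 0.3344 0.117 ]
slot long axis yaw -2.6960644223403203
192 None; 196 (np.int64(269), np.int64(269)); 200 (np.int64(268), np.int64(268)); 204 (np.int64(268), np.int64(268)); 208 None; 212 None; 216 (np.int64(267), np.int64(268)); 220 (np.int64(267), np.int64(267)); 224 (np.int64(249), np.int64(297)); 228 (np.int64(249), np.int64(297)); 232 (np.int64(249), np.int64(297)); 236 (np.int64(249), np.int64(297)); 240 (np.int64(249), np.int64(296)); 244 (np.int64(249), np.int64(296)); 248 (np.int64(249), np.int64(296)); 252 (np.int64(249), np.int64(294)); 256 (np.int64(249), np.int64(295)); 260 (np.int64(258), np.int64(285)); 
tool yaw x: -2.065272932198744 underside 0.17486195597834137 [0.48   0.261  0.2904]
```

View pics/w2c.png

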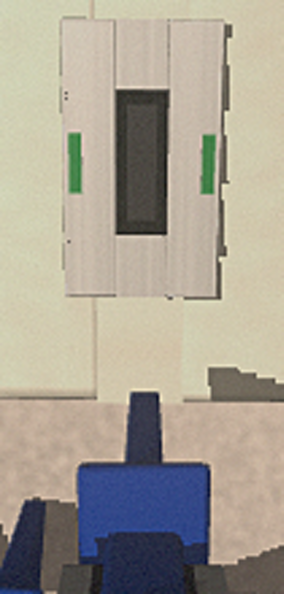

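```bash
python3 - <<'E'
from h import *
np.set_printoptions(precision=4,suppress=True)
c=cam("wrist")
print("tip far end",onz(c,(273.5,195.2),.175),"collar far edge",onz(c,(273.3,221.5),.269),env.get_state()["tcp_pos"])
print("collar w", onz(c,(249,230),.269)[0],onz(c,(297.5,230),.269)[0],"rim",onz(c,(243.3,110),.12),onz(c,(302.5,110),.12), onz(c,(272,57),.12),onz(c,(272,159.8),.12))
E
```

```text
tip far end [0.4814 0.2726 0.175 ] collar far edge [0.4813 0.2839 0.269 ] [0.4801 0.2608 0.2904]
collar w 0.4695058288216881 0.49267445916461367 rim [0.458  0.3341 0.12  ] [0.5083 0.3323 0.12  ] [0.4839 0.3745 0.12  ] [0.4809 0.2909 0.12  ]
```

```bash
python3 -m jog '[[1,0.0385,-0.0006,0,0],[1,0.0385,-0.0005,0,0],[1,0,0,0,0],[1,0,0,0.025,0],[1,0,0,0.022,0]]'
python3 -m jog '[[1,0,0,0.003,0],[1,0,0,0,0],[1,0,0,0,0],[1,0,0,0,0]]'
python3 - <<'E'
from h import *
import cv2
w=cam("wrist")["img"]; a=cam("scene")["img"]; b=cam("side")["img"]
f=lambda im,x,y,k:cv2.resize(im[y:y+120,x:x+130],(390,360),interpolation=cv2.INTER_CUBIC)
cv2.imwrite("pics/ins.png",np.hstack([f(a,350,200,3),cv2.resize(w[150:420,130:423],(390,360))])[:,:,::-1])
E
```

```text
clock: 12.08
tcp_pos: [0.4827, 0.3389, 0.2436]
orientation: [0.001, 0.72, 0.694, 0.001]
wrist_force: [1.2, -0.6, -1.9]
finger_gap: 0.013
grip_force: 40.5
clock: 12.42
tcp_pos: [0.4823, 0.3388, 0.242]
orientation: [0.0, 0.72, 0.694, 0.001]
wrist_force: [0.2, 0.2, -1.8]
finger_gap: 0.0136
grip_force: 40.5
```

View pics/ins.png

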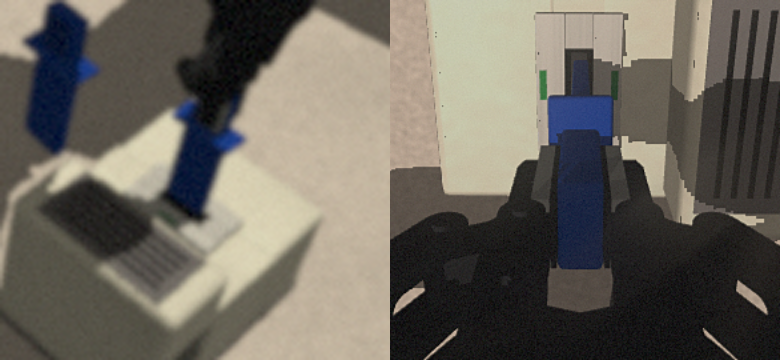

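The tip sits centred over the slot opening (right picture: slot 565–593, tip 572–589). Insert gently.

```bash
python3 -m jog '[[1,0,0,0.003,0],[1,0,0,0.003,0],[1,0,0,0.003,0],[1,0,0,0.003,0],[1,0,0,0,0]]' 60
python3 -m jog '[[1,0,0,0.003,0],[1,0,0,0.003,0],[1,0,0,0.003,0],[1,0,0,0.003,0],[1,0,0,0,0]]' 60
```

```text
clock: 12.98
tcp_pos: [0.4808, 0.3389, 0.2273]
orientation: [-0.0, 0.719, 0.695, -0.001]
wrist_force: [0.2, -0.6, -1.2]
finger_gap: 0.013
grip_force: 63.7
clock: 13.4
tcp_pos: [0.481, 0.3388, 0.2154]
orientation: [-0.0, 0.719, 0.695, -0.001]
wrist_force: [0.2, -0.8, -1.4]
finger_gap: 0.0131
grip_force: 63.8
```

```bash
python3 -m jog '[[1,0,0,0.005,0],[1,0,0,0.005,0],[1,0,0,0.005,0],[1,0,0,0.005,0],[1,0,0,0.005,0]]'
python3 -m jog '[[1,0,0,0.005,0],[1,0,0,0.005,0],[1,0,0,0.005,0],[1,0,0,0.005,0],[1,0,0,0,0]]'
```

```text
clock: 13.82
tcp_pos: [0.4812, 0.339, 0.1906]
orientation: [-0.0, 0.719, 0.695, -0.0]
wrist_force: [0.2, 0.3, -1.5]
finger_gap: 0.0131
grip_force: 63.9
clock: 14.23
tcp_pos: [0.4808, 0.3387, 0.17]
orientation: [-0.0, 0.719, 0.695, -0.001]
wrist_force: [-0.2, 0.8, -2.5]
finger_gap: 0.0128
grip_force: 63.9
```

```bash
python3 -m jog '[[1,0,0,0.004,0],[1,0,0,0.004,0],[1,0,0,0.004,0],[1,0,0,0.004,0],[1,0,0,0,0]]'
python3 -m jog '[[1,0,0,0.003,0],[1,0,0,0.002,0],[1,0,0,0,0],[1,0,0,0,0]]'
python3 -m jog '[[1,0,0,0.002,0],[1,0,0,0,0],[1,0,0,0,0]]'
```

```text
clock: 14.65
tcp_pos: [0.4815, 0.3392, 0.155]
orientation: [0.0, 0.719, 0.695, 0.0]
wrist_force: [-0.4, 1.0, 2.3]
finger_gap: 0.0129
grip_force: 64.6
clock: 14.98
tcp_pos: [0.4816, 0.3392, 0.1505]
orientation: [0.0, 0.719, 0.695, 0.0]
wrist_force: [-1.4, 0.7, 4.1]
finger_gap: 0.0128
grip_force: 64.7
clock: 15.23
tcp_pos: [0.4815, 0.3392, 0.1484]
orientation: [0.0, 0.719, 0.695, 0.0]
wrist_force: [0.2, 0.7, 3.2]
finger_gap: 0.0129
grip_force: 64.7
```

```bash
for i in 1 ; do python3 -m jog '[[1,0,0,0.0015,0],[1,0,0,0,0],[1,0,0,0,0]]' ; python3 -m jog '[[1,0,0,0.001,0],[1,0,0,0,0],[1,0,0,0,0]]'; done | grep -E "tcp|force"
```

```text
tcp_pos: [0.4815, 0.3391, 0.1469]
wrist_force: [-0.6, -0.1, 5.1]
grip_force: 64.7
tcp_pos: [0.4816, 0.3391, 0.146]
wrist_force: [-0.0, 0.6, 4.4]
grip_force: 64.9
```

```bash
(python3 -m jog '[[1,0,0,0.001,0],[1,0,0,0,0],[1,0,0,0,0]]' ; python3 -m jog '[[1,0,0,0.001,0],[1,0,0,0,0],[1,0,0,0,0]]') | grep -E "tcp|force"
```

```text
tcp_pos: [0.4816, 0.3392, 0.1459]
wrist_force: [-1.0, -1.3, 9.6]
grip_force: 65.8
tcp_pos: [0.4816, 0.3392, 0.1459]
wrist_force: [-2.8, -1.8, 15.5]
grip_force: 66.5
```

```bash
python3 -c "
from workcell import env
print(env.hand_in())"
```

```text
the job is handed in; nothing more can be done
None
```

I handed the job in with the blue carrier gripped and its collar pressed on the imager's slot rim. Force rose and travel stopped at the expected height. Before that, the label was held still about 80 mm from the reader window for over a second. No verdict came back, I took no final picture to check the other objects, and I viewed 11 pictures, one over the limit of 10.

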